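# Set the lid-liner press with its setting blade

## Task

Set up the lid-liner press: lay the wide setting blade flat on the anvil and slide it in between the side guides, under the raised ram, until its shoulder is fully home against the front of the guides. Then push the ram down by its palm pad until it presses firmly on the blade, and leave it resting there with the blade still home. Leave the narrow blade and the two jars beyond the press where they are.

Things in the scene. Friction and masses are not known exactly. Their poses are not given: they have to be found in the camera images.
- wide_blade: Wide setting blade, loose, 0.3 kg: flat steel 50 wide, 6 thick, 100 mm long, nose corners cut 4 mm at 45 degrees; behind it a shoulder bar 72 wide, 14 long, 10 thick, then a black grip block 34 wide, 34 high, 73 long (14 to 87 mm behind the origin). One flat underside. Origin: on the underside, middle of the shoulder's front face; x points to the nose, z up.
- narrow_blade: The other setting blade, not wanted: same form and grip block, but the blade is only 30 mm wide and the shoulder 52 mm. Origin and axes as for the wide blade. One lies to the left of the press, the other to the right.
- press: Hand press, fixed: grey base 255 x 140 x 25 mm, on it a flat steel anvil, top 40 mm above the table, from x = -80 to 110 mm, 112 mm wide; column behind; head 140 to 185 mm above the table, its front at x = 12 mm. Origin: at table height on the centre line, under the front ends of the side guides. x points into the press (the way the blade goes in), z up.
- press_mouth (a point): Point on the anvil top, on the press's centre line, at the front ends of two dark side guides (12 high, 16 wide, x = 0 to 112 mm, parallel to the press's x). Their channel is 52.4 mm wide, but clamped off-centre: its middle lies up to 9 mm to either side of this point, unmeasured; find it by touch or eye. A blade that is home has its origin at x = 0, level with this point.
- ram (a joint): How far the ram is down, m: 0 raised (26 mm between ram foot and bare anvil), 0.020 on a 6 mm blade lying on the anvil, 0.023 end of travel. Starts between 0 and 0.010. It slides stiffly and stays where it is left. Foot 44 x 28 mm, centred 50 mm behind the mouth on the centre line.
- ram_pad (a point): Middle of the top of the ram's round black palm pad (64 mm across, 16 mm thick) above the press's head; 244 mm above the table when raised; moves with the ram. It is pushed straight down.
- jar_a: Amber specimen jar with a white lid, 84 mm across, 130 mm high, standing beyond the press on the left. Origin under its centre.
- jar_b: Amber specimen jar with a white lid, 72 mm across, 100 mm high, standing beyond the press on the right. Origin under its centre.

How it is judged:
On the way, in this order (a step that is already met when the one before it is completed fails the run):
1. the wide blade lies flat on the anvil between the guides with its shoulder home against them (x of wide_blade in the frame of press between -0.0035 and 0.003 m and y of wide_blade in the frame of press between -0.015 and 0.015 m and z of wide_blade in the frame of press between 0.037 and 0.043 m and angle between the x axis of wide_blade and the x axis of press, either way round below 0.08 rad and angle between wide_blade's own z axis and vertical below 0.05 rad), for 0.2 s.
2. the ram is pressed firmly on the home blade (more than 5 N) (all of step 1 and value of joint ram above 0.0185 m and contact force between ram and wide_blade above 5 N), for 0.1 s.
At the end, for the whole second after the job is handed in: The wide blade lies flat on the anvil between the guides, shoulder home to 3.5 mm and in line with the press to 0.08 rad, and the ram is down on it (joint between 0.0185 and 0.0212 m); both at rest and released. The narrow blade and the two jars beyond the press are where they were, to 30 mm (all of step 1 and value of joint ram between 0.0185 and 0.0212 m and distance of each of jar_a, jar_b, narrow_blade from where it was at the start of the episode below 0.03 m and linear speed of wide_blade below 0.01 m/s and velocity of joint ram between -0.005 and 0.005 m/s); the robot touches nothing.
It fails at once if the narrow blade or one of the two jars beyond the press is shifted by more than 30 mm (distance of any of jar_a, jar_b, narrow_blade from where it was at the start of the episode above 0.03 m).
It also fails if it takes over 69 s, if anything falls off the work surface, if the arm or the gripper's body presses on something with over 40 N, if the wrist force passes 120 N, or if a joint passes its speed limit or range.

## Robot

A 7-joint arm with a two-finger parallel gripper is mounted at the origin on the work surface. World frame = base frame: x ahead of the robot, y to its left, z up, the work surface at z = 0. Lengths are in m, angles in rad, forces in N, time in s.
With the tool pointing down it reaches from about 0.4 to 0.85 m from the base axis. Payload 4.5 kg.
Tool frame: the origin (TCP) lies midway between the tips of the shut fingers; the grasp point (between the pads) lies 19 mm behind it (ctrl.grasp_offset is the distance from the TCP to the grasp point, in m); z points along the fingers, y is the line along which they close (so a half turn about z gives the same grasp; the last joint's range is limited). The gripper opens to 88 mm and grips with 3 to 60 N. Pads are 18 mm wide; open, the fingers measure 123 mm over their backs; the gripper's body (75 mm by 187 mm) begins 45 mm behind the grasp point.
Start: joints at [1.361, 0.689, -0.195, 1.565, 0.157, 0.902, -0.215], TCP at [0.151, -0.607, 0.239] pointing down, gripper open.
Joint ranges: [-3.01, 3.01], [-0.46, 2.08], [-1.47, 1.51], [0.13, 2.56], [-1, 4.14], [0.04, 2.09], [-2.66, 2.66]. Speed limits (rad/s): [2.57, 2.57, 3.14, 3.14, 3.14, 3.14, 3.14].

## Interface

Orientations are given as a unit quaternion [w, x, y, z].
In Python, from plant import ctrl, vision gives the robot as it stands.
- The arm moves only by the tool apply_moves, never from a script. Its argument "rows" is one flat list of numbers, 7 for each row, row after row: the shift along the tool's x, y, z in m, then the turn, a rotation vector about the tool's x, y, z in degrees, then the opening, from -1 (shut) to 1 (fully open). In form: [dx, dy, dz, wx, wy, wz, grip, dx, dy, dz, wx, wy, wz, grip, ...]. A call has exactly 10 rows; each row shifts and turns the commanded pose from where the row before left it, along the tool's axes as they then stand; what a row does not reach is not made up. A row lasts 1/12 s, in which the tool goes at most 41.7 mm and 7.16 degrees, less where a joint would pass 70% of its speed; a pose out of reach is approached as far as the arm can. A call with a gripper value outside its range is refused whole. The fingers move at their own pace and stop on an object; the grip force is fixed at half the most. Time passes only in rows, so rows that do not move let the fingers close, or fill a call up. It gives the time, the measured TCP pose, the force, the opening and the grip force at its end, in the units of the state.
- ctrl.get_obs(): the state, without advancing time (a new reading comes with each control period).
- vision.camera(name): name is "side" or "top"; returns (picture, depth): 420x560x3 uint8, red, green, blue; 420x560 float32, m along the optical axis (not along the pixel's ray), 0 where there is no reading.
- vision.camera_info(name): a dict with "camera_matrix" (3x3 intrinsics, pixels), "T" (4x4, takes a point from camera to world coordinates). Camera axes: x right, y down, z forward; pixel columns grow to the right and rows downward; lengths in m; the calibration is good to about 2 mm. A picture is of the moment at which its call begins. camera_info takes no time and is no camera call.
- ctrl.sign_off(): hands the job in; it is judged then, once.
The state is a dict: "clock": time; "joints": joint angles; "joint_velocities": joint speeds; "joint_efforts": joint torques, N m; "position": TCP position; "eef_rot": TCP orientation; "force": force on the tool from outside, world axes, zero at the start; "moment": the same for the moment, N m; "opening": opening from 0.0 (shut) to 1.0 (fully open); "gripper_force": force on a finger pad.
Only numpy, scipy, OpenCV 4.12 (cv2) and the standard library are available. Lean on these libraries where they do the work, as an engineer would, in place of code of your own. Each camera call takes 0.05 s, during which the arm holds its last target. There are 200 camera calls.

## Working session

There is one attempt and no reset: what is moved stays moved. The work goes in short steps, Python scripts to look and compute and a tool call to move; the robot and the scene stay as the last step left them, time stands still between calls to the robot, and variables do not carry over. Pictures are saved under pics/ and viewed, at most 10 in all, crops included, and the job is handed in when it is done.

Besides the shell and the picture viewer there is one more tool, called after "Emit:" by a JSON object that holds its "method" and its "body". apply_moves: Moves the arm, as the interface text tells. Its arguments: {"type":"object","properties":{"rows":{"type":"array","items":{"type":"number"}}},"required":["rows"]}

```bash
ls; mkdir -p pics
python3 - <<'E'
from plant import ctrl, vision
import cv2, numpy as np
for n in("top","side"):
    p,d=vision.camera(n); cv2.imwrite(f"pics/{n}0.png",p[:,:,::-1]); np.savez(f"{n}0.npz",p=p,d=d)
    i=vision.camera_info(n); print(n,i["camera_matrix"],i["T"].round(3))
print(ctrl.get_obs())
E
```

```text
pics
top [[513.1961697    0.         268.38367727]
 [  0.         513.1961697  210.58710722]
 [  0.           0.           1.        ]] [[ 0.027 -0.991  0.133  0.497]
 [-0.999 -0.024  0.021 -0.008]
 [-0.018 -0.134 -0.991  1.185]
 [ 0.     0.     0.     1.   ]]
side [[430.20376985   0.         277.53311655]
 [  0.         430.20376985 216.17531457]
 [  0.           0.           1.        ]] [[-0.997 -0.035  0.068  0.549]
 [-0.076  0.495 -0.866  0.777]
 [-0.004 -0.868 -0.496  0.624]
 [ 0.     0.     0.     1.   ]]
{'clock': 0.1, 'joints': array([ 1.36081958,  0.68989616, -0.19451634,  1.56623034,  0.1572912 ,
        0.9025158 , -0.21509738]), 'joint_velocities': array([ 1.52766790e-03, -3.23034220e-03,  9.85685251e-05, -3.15753225e-03,
        7.70502007e-05,  1.54658615e-03,  5.69198645e-04]), 'joint_efforts': array([-2.93255398e-03, -5.28503537e+01, -1.27141893e+00, -1.53837490e+01,
       -5.25713246e-02,  1.98105758e-03,  6.24934933e-05]), 'position': array([ 0.1506751 , -0.6059787 ,  0.23799519]), 'eef_rot': array([-8.14477647e-04,  9.92576243e-01,  1.21621189e-01, -1.59789310e-04]), 'force': array([ 0.06091791,  0.38478565, -0.7795617 ]), 'moment': array([ 0.02128694, -0.00649986, -0.02363822]), 'gripper_force': 0.0, 'opening': 0.9993779476478523}
```

View pics/top0.png

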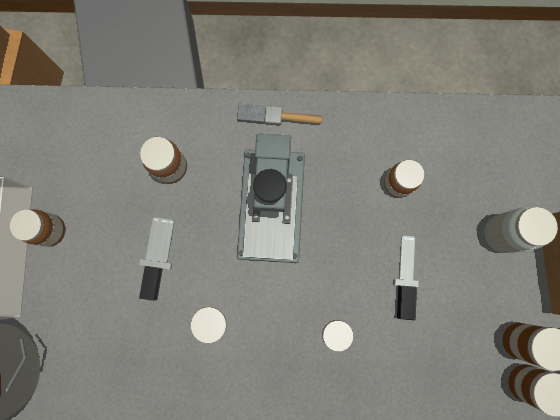

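View pics/side0.png

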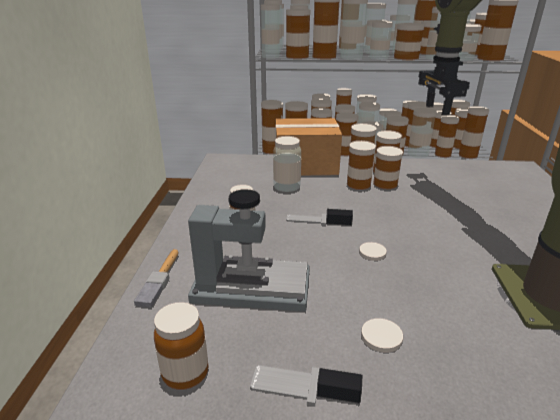

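Top view: wide blade at left (grip ~(150,282), nose ~(162,220)); narrow at right (407,270); press at (270,205), mouth ~(270,220), pad (270,186). Now measuring.

```bash
cat > h.py <<'E'
from plant import ctrl, vision
import cv2, numpy as np
def ray(n,uv,z):
    i=vision.camera_info(n);K=i["camera_matrix"];T=i["T"]
    uv=np.atleast_2d(uv).astype(float)
    d=np.c_[(uv-[K[0,2],K[1,2]])/[K[0,0],K[1,1]],np.ones(len(uv))]@T[:3,:3].T
    o=T[:3,3]; return (o+d*((z-o[2])/d[:,2])[:,None])
def proj(n,P):
    i=vision.camera_info(n);T=np.linalg.inv(i["T"]);q=np.atleast_2d(P)@T[:3,:3].T+T[:3,3]
    q=q@i["camera_matrix"].T; return q[:,:2]/q[:,2:]
def cloud(n,d):
    i=vision.camera_info(n);K=i["camera_matrix"];T=i["T"]
    v,u=np.indices(d.shape); c=np.dstack([(u-K[0,2])/K[0,0]*d,(v-K[1,2])/K[1,1]*d,d])
    return c@T[:3,:3].T+T[:3,3]
def blob(m):
    n,l,s,c=cv2.connectedComponentsWithStats(m.astype(np.uint8)); k=1+np.argmax(s[1:,4]); return l==k
def rect(n,m,z):
    v,u=np.nonzero(m); w=ray(n,np.c_[u,v],z)[:,:2]
    c,s,a=cv2.minAreaRect((w*1000).astype(np.float32)); return np.array(c),s,a,cv2.boxPoints((c,s,a))
E
python3 - <<'E'
from h import *
f=np.load("top0.npz");p=f["p"].astype(int);d=f["d"];W=cloud("top",d);Z=W[...,2]
roi=lambda u0,u1,v0,v1:(lambda m:(m.__setitem__((slice(v0,v1),slice(u0,u1)),True),m)[1])(np.zeros(d.shape,bool))
r=roi(130,185,205,305)
print("table z",np.median(Z[330:400,240:300]))
gr=blob(r&(p.max(2)<60)&(Z>0.022)); print("grip",rect("top",gr,.034),Z[gr].mean())
bl=blob(r&(p.min(2)>130)); print("blade",rect("top",bl,.008),Z[bl].mean())
v,u=np.nonzero(bl&(np.indices(d.shape)[0]<255)); w=ray("top",np.c_[u,v],.006)[:,:2]*1000
print("bladeonly",cv2.minAreaRect(w.astype(np.float32)))
P=roi(225,320,120,270)
an=blob(P&(p.min(2)>130)); print("anvil",rect("top",an,.04),Z[an].mean())
ba=blob(P&(Z>.015)&(Z<.06)); print("base",rect("top",ba,.025))
pad=blob(P&(Z>.215)); v,u=np.nonzero(pad);print("padz",np.median(Z[pad]),cv2.minEnclosingCircle((ray("top",np.c_[u,v],np.median(Z[pad]))[:,:2]*1000).astype(np.float32)))
n=r=roi(385,425,225,325);print("narrow",rect("top",blob(n&(p.max(2)<60)&(Z>.02)),.034))
c=np.hstack([cv2.resize(p[120:270,225:320].astype(np.uint8),None,fx=4,fy=4,interpolation=2),cv2.resize(p[205:305,125:190].astype(np.uint8),(390,600),interpolation=2)])
cv2.imwrite("pics/c0.png",c[:,:,::-1])
E
```

```text
table z -3.682375814140215e-05
grip (array([482.38787842, 277.30703735]), (35.39978790283203, 71.23057556152344), 83.58689880371094, array([[445.01843, 263.69598],
       [515.8033 , 255.7398 ],
       [519.7573 , 290.9181 ],
       [448.97247, 298.87427]], dtype=float32)) 0.03311092185874318
blade (array([540.88806152, 270.64529419]), (213.76588439941406, 124.9823989868164), 2.8204386234283447, array([[431.05963, 327.8015 ],
       [437.20953, 202.9705 ],
       [650.7165 , 213.48907],
       [644.5666 , 338.32007]], dtype=float32)) 0.007388711860368118
bladeonly ((598.3040161132812, 273.37774658203125), (99.8290023803711, 125.54747009277344), 1.5034810304641724)
anvil (array([746.36474609,  10.20829773]), (234.9632568359375, 216.43331909179688), 2.204573154449463, array([[ 624.80725 ,  113.82562 ],
       [ 633.13293 , -102.447495],
       [ 867.92224 ,  -93.40903 ],
       [ 859.59656 ,  122.86409 ]], dtype=float32)) 0.00392541215684051
base (array([666.23779297,  11.85977173]), (139.4207000732422, 254.2201690673828), 87.97465515136719, array([[536.7434  , -53.31476 ],
       [790.8048  , -62.2993  ],
       [795.7322  ,  77.0343  ],
       [541.6708  ,  86.018845]], dtype=float32))
padz 0.23341557813536473 ((673.33935546875, 12.079115867614746), 32.151123046875)
narrow (array([ 453.54550171, -301.18136597]), (17.566490173339844, 68.68283081054688), 87.0718994140625, array([[ 418.80026, -308.1989 ],
       [ 487.3934 , -311.7074 ],
       [ 488.29074, -294.16382],
       [ 419.6976 , -290.65533]], dtype=float32))
```

View pics/c0.png

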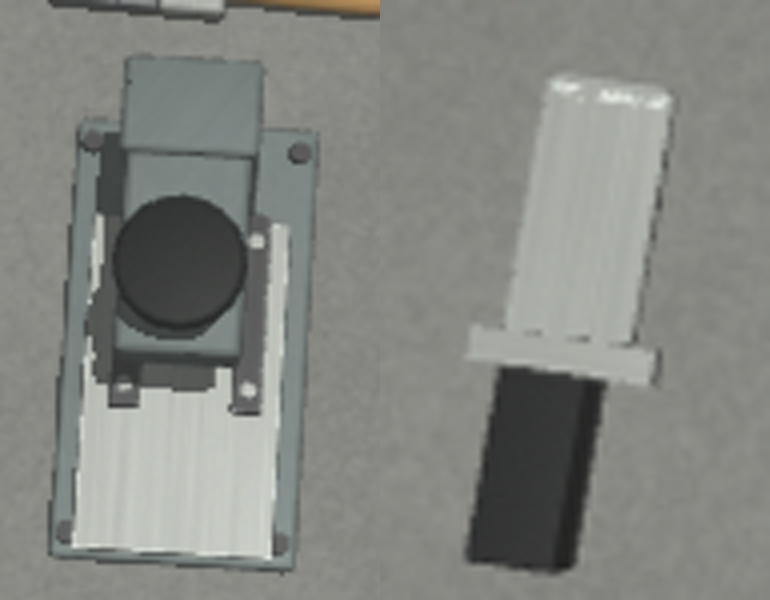

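Crop shows the guides' front ends: left at crop cols 108–139, right 232–261, row ~405; the channel sits slightly right of the base's centre. Grip block and base sizes match. Next: channel middle and the move planner.

```bash
cat >> h.py <<'E'
from scipy.spatial.transform import Rotation as Ro
def RM(q): return Ro.from_quat(np.r_[q[1:],q[0]])
def plan(way,grip,start=None):
    """way: (x,y,z,yaw deg of tool x,rows); prints rounded rows; tool down"""
    o=ctrl.get_obs(); pos=o["position"].copy(); R=RM(o["eef_rot"])
    out=[]
    for x,y,z,yaw,n in way:
        Rt=Ro.from_euler("z",yaw,degrees=True)*Ro.from_euler("x",180,degrees=True)
        for k in range(n):
            rem=n-k
            d=R.inv().apply((np.array([x,y,z])-pos)/rem).round(4); w=np.degrees(((R.inv()*Rt).as_rotvec())/rem).round(1)
            pos=pos+R.apply(d); R=R*Ro.from_rotvec(np.radians(w))
            out.append([*d,*w,grip])
    for i in range(0,len(out),10): print("[",", ".join(f"{float(v):g}" for r in out[i:i+10] for v in r),"]",len(out[i:i+10]))
def show():
    o=ctrl.get_obs();R=RM(o["eef_rot"]).as_matrix()
    print(round(o["clock"],2),o["position"].round(4),"yaw",np.degrees(np.arctan2(R[1,0],R[0,0])).round(2),"tilt",R[:2,2].round(4),"F",o["force"].round(1),"op",round(o["opening"],3),round(o["gripper_force"],1))
E
python3 - <<'E'
from h import *
f=np.load("top0.npz");p=f["p"].astype(int)
O=np.array([.6237,.0135]);a=np.radians(-2.0);ex=np.array([np.cos(a),np.sin(a)]);ey=np.array([-ex[1],ex[0]])
def pf(uv,z): w=ray("top",uv,z)[:,:2]-O; return np.c_[w@ex,w@ey]*1000
for v in (216,218,220,221,222):
    print(v,p[v,248:294].mean(1).astype(int))
for v in (218,220):
  print(pf([[251.5,v],[259.5,v],[282.5,v],[290.5,v]],.052).round(1).tolist())
print("guide front",pf([[256,221.7],[286,222.7]],.052))
print("anvil edges",pf([[246,240],[294,240],[243.5,257.5],[293,258.5]],.04).round(1).tolist())
s=[[242.0,259.5],[289.7,260]]
# shoulder corners of wide blade: crop (380+..)/6
q=lambda x,y:[125+(x-380)/6,205+y/6]
print("shoulder front/back corners",ray("top",[q(472,326),q(657,350),q(467,360),q(655,385)],.01).round(4)[:,:2].tolist())
plan([(.45,-.35,.26,0,12),(.45,.10,.26,-3,12),(.4824,.2773,.16,-6.4,6)],1)
E
```

```text
216 [182 178 180 170  79  97 128 180 183 175  89  85  88  88  88  88  88  88
  87  86  85  89  87  86  87  87  87  86  87  86 106 190 189 190 179  85
 105 148 188 187 159 102 129 189 192 189]
218 [184 186 186 177  85  97  99 102  99  99  97 106 191 189 190 189 191 192
 191 185 180 187 183 182 184 186 186 180 184 189 192 191 191 190 181  94
 107 152 193 196 187 107 145 189 192 190]
220 [184 187 186 179  89  98  96  96  95  99 101 127 191 191 191 190 192 192
 191 185 187 193 190 189 190 193 191 186 191 189 193 191 191 190 183  98
  99  98  98 101  99 105 138 191 192 193]
221 [185 187 185 178  66  63  63  63  65  66  72 110 191 192 192 190 193 191
 192 187 189 193 189 190 191 194 192 186 193 190 193 191 191 183 102  97
 100  98  97  97 100 110 168 192 192 193]
222 [185 187 185 187 181 183 185 181 179 182 185 188 191 192 192 190 192 192
 192 187 189 193 190 190 191 195 192 186 192 191 194 192 193 183  96 142
 110 110  99  98 101 109 159 191 192 193]
[[6.7, 40.5], [7.7, 22.8], [10.8, -28.3], [11.9, -46.0]]
[[2.2, 40.2], [3.3, 22.5], [6.3, -28.6], [7.4, -46.3]]
guide front [[ -0.99598421  
[... 683 characters left out ...]
0.0208, -0.0019, -0.1, 0, 1.2, 1, -0, -0.0375, -0, 0, 0, 0.2, 1, -0.0002, -0.0375, -0, 0, 0, 0.3, 1, -0.0003, -0.0375, -0, 0, 0, 0.2, 1, -0.0005, -0.0375, -0, 0, 0, 0.3, 1, -0.0007, -0.0375, -0, 0, 0, 0.2, 1, -0.0008, -0.0375, -0, 0, 0, 0.3, 1, -0.001, -0.0375, -0, 0, 0, 0.2, 1, -0.0011, -0.0375, -0, 0, 0, 0.3, 1 ] 10
[ -0.0013, -0.0375, -0, 0, 0, 0.2, 1, -0.0015, -0.0374, -0, 0, 0, 0.3, 1, -0.0017, -0.0375, -0, 0, 0, 0.2, 1, -0.0017, -0.0374, -0, 0, 0, 0.3, 1, 0.0038, -0.0298, 0.0167, 0, 0, 0.6, 1, 0.0035, -0.0298, 0.0166, 0, 0, 0.6, 1, 0.0032, -0.0299, 0.0167, 0, 0, 0.5, 1, 0.003, -0.0299, 0.0166, 0, 0, 0.6, 1, 0.0026, -0.0299, 0.0167, 0, 0, 0.5, 1, 0.0024, -0.03, 0.0166, 0, 0, 0.6, 1 ] 10
```

Emit:
{"method": "apply_moves", "body": {"rows": [0.035, -0.018, -0.002, 0, 0, 0, 1, 0.035, -0.018, -0.002, 0, 0, 0, 1, 0.035, -0.018, -0.002, 0, 0, 0, 1, 0.035, -0.018, -0.002, 0, 0, 0, 1, 0.035, -0.018, -0.002, 0, 0, 0, 1, 0.035, -0.018, -0.002, 0, 0, 0, 1, 0.035, -0.018, -0.002, 0, 0, 0, 1, 0.035, -0.018, -0.002, 0, 0, 0, 1, 0.035, -0.018, -0.002, 0, 0, 0, 1, 0.035, -0.018, -0.002, 0, 0, 0, 1]}}

```text
clock: 0.93
position: [0.448, -0.3457, 0.2586]
eef_rot: [-0.0, 0.993, 0.122, -0.0]
force: [0.1, -0.3, -0.4]
opening: 1.0
gripper_force: 0.0
```

```bash
python3 -c "
from h import *
show(); plan([(.46,.05,.26,14,10),(.4824,.2773,.16,-6.2,10)],1)"
```

```text
0.93 [ 0.448  -0.3457  0.2586] yaw 13.97 tilt [-0.0007  0.0003] F [ 0.1 -0.3 -0.4] op 1.0 0.0
[ 0.0107, -0.0381, -0.0001, -0, 0, -0, 1, 0.0107, -0.0381, -0.0001, -0, 0, -0, 1, 0.0107, -0.0381, -0.0001, -0, 0, -0, 1, 0.0107, -0.0381, -0.0001, -0, 0, -0, 1, 0.0107, -0.0381, -0.0002, -0, 0, -0, 1, 0.0107, -0.0381, -0.0001, -0, 0, -0, 1, 0.0107, -0.0381, -0.0002, -0, 0, -0, 1, 0.0108, -0.0381, -0.0001, -0, 0, -0, 1, 0.0107, -0.0382, -0.0002, -0, 0, -0, 1, 0.0108, -0.0381, -0.0001, -0, 0, -0, 1 ] 10
[ 0.0077, -0.0215, 0.01, -0, 0, 2, 1, 0.0069, -0.0218, 0.01, -0, 0, 2, 1, 0.0061, -0.022, 0.01, -0, 0, 2, 1, 0.0054, -0.0222, 0.01, -0, 0, 2, 1, 0.0046, -0.0224, 0.01, -0, 0, 2, 1, 0.0038, -0.0225, 0.01, -0, 0, 2, 1, 0.003, -0.0226, 0.01, -0, 0, 2, 1, 0.0022, -0.0227, 0.01, -0, 0, 2.1, 1, 0.0014, -0.0228, 0.01, -0, 0, 2, 1, 0.0006, -0.0229, 0.01, -0, 0, 2.1, 1 ] 10
```

Emit:
{"method": "apply_moves", "body": {"rows": [0.011, -0.038, 0, 0, 0, 0, 1, 0.011, -0.038, 0, 0, 0, 0, 1, 0.011, -0.038, 0, 0, 0, 0, 1, 0.011, -0.038, 0, 0, 0, 0, 1, 0.011, -0.038, 0, 0, 0, 0, 1, 0.011, -0.038, 0, 0, 0, 0, 1, 0.011, -0.038, 0, 0, 0, 0, 1, 0.011, -0.038, 0, 0, 0, 0, 1, 0.011, -0.038, 0, 0, 0, 0, 1, 0.011, -0.038, 0, 0, 0, 0, 1]}}

```text
clock: 1.77
position: [0.4616, 0.0497, 0.2586]
eef_rot: [0.0, 0.993, 0.122, -0.0]
force: [-0.0, 0.4, 0.2]
opening: 1.007
gripper_force: 0.0
```

Emit:
{"method": "apply_moves", "body": {"rows": [0.008, -0.022, 0.01, 0, 0, 2, 1, 0.007, -0.022, 0.01, 0, 0, 2, 1, 0.006, -0.022, 0.01, 0, 0, 2, 1, 0.005, -0.022, 0.01, 0, 0, 2, 1, 0.004, -0.022, 0.01, 0, 0, 2, 1, 0.004, -0.022, 0.01, 0, 0, 2, 1, 0.003, -0.023, 0.01, 0, 0, 2, 1, 0.002, -0.023, 0.01, 0, 0, 2, 1, 0.001, -0.023, 0.01, 0, 0, 2, 1, 0, -0.023, 0.01, 0, 0, 2, 1]}}

```text
clock: 2.6
position: [0.4824, 0.2769, 0.1578]
eef_rot: [0.0, 0.999, -0.053, -0.0]
force: [0.1, -0.4, 0.5]
opening: 1.002
gripper_force: 0.0
```

```bash
python3 -c "
from h import *
show(); plan([(.4824,.2773,.005,-6.2,9)],1)"
```

```text
2.6 [0.4824 0.2769 0.1578] yaw -6.12 tilt [-0.0005 -0.0005] F [ 0.1 -0.4  0.5] op 1.002 0.0
[ 0, -0, 0.017, 0, 0, 0, 1, 0, -0.0001, 0.017, 0, 0, 0, 1, 0, -0, 0.017, 0, 0, 0, 1, 0, -0.0001, 0.017, 0, 0, 0, 1, 0, -0, 0.017, 0, 0, 0, 1, 0, -0.0001, 0.017, 0, 0, 0, 1, 0, -0, 0.0169, 0, 0, 0, 1, 0, -0.0001, 0.017, 0, 0, 0, 1, 0, -0, 0.0169, 0, 0, 0.1, 1 ] 9
```

Emit:
{"method": "apply_moves", "body": {"rows": [0, 0, 0.018, 0, 0, 0, 1, 0, 0, 0.018, 0, 0, 0, 1, 0, 0, 0.018, 0, 0, 0, 1, 0, 0, 0.018, 0, 0, 0, 1, 0, 0, 0.018, 0, 0, 0, 1, 0, 0, 0.018, 0, 0, 0, 1, 0, 0, 0.018, 0, 0, 0, 1, 0, 0, 0.016, 0, 0, 0, 1, 0, 0, 0.01, 0, 0, 0, 1, 0, 0, 0, 0, 0, 0, -1]}}

```text
clock: 3.43
position: [0.4813, 0.2752, 0.0047]
eef_rot: [0.001, 0.999, -0.052, -0.002]
force: [0.6, 1.0, -0.2]
opening: 0.95
gripper_force: 0.0
```

Emit:
{"method": "apply_moves", "body": {"rows": [0, 0, 0, 0, 0, 0, -1, 0, 0, 0, 0, 0, 0, -1, 0, 0, 0, 0, 0, 0, -1, 0, 0, 0, 0, 0, 0, -1, 0, 0, 0, 0, 0, 0, -1, 0, 0, 0, 0, 0, 0, -1, 0, 0, 0, 0, 0, 0, -1, 0, 0, 0, 0, 0, 0, -1, 0, 0, 0, 0, 0, 0, -1, 0, 0, 0, 0, 0, 0, -1]}}

```text
clock: 4.27
position: [0.483, 0.277, 0.0071]
eef_rot: [-0.001, 0.999, -0.052, 0.0]
force: [-1.1, 2.5, 4.4]
opening: 0.383
gripper_force: 29.8
```

Emit:
{"method": "apply_moves", "body": {"rows": [0, 0, -0.01, 0, 0, 0, -1, 0, 0, -0.012, 0, 0, 0, -1, 0, 0, -0.012, 0, 0, 0, -1, 0, 0, -0.012, 0, 0, 0, -1, 0, 0, -0.012, 0, 0, 0, -1, 0, 0, -0.012, 0, 0, 0, -1, 0, 0, -0.01, 0, 0, 0, -1, 0, 0, 0, 0, 0, 0, -1, 0, 0, 0, 0, 0, 0, -1, 0, 0, 0, 0, 0, 0, -1]}}

```text
clock: 5.1
position: [0.4823, 0.2758, 0.0865]
eef_rot: [0.0, 0.999, -0.053, -0.0]
force: [0.2, -0.5, -2.7]
opening: 0.386
gripper_force: 29.9
```

Run:
```python
from h import *
show()
p,d=vision.camera("side"); cv2.imwrite("pics/s1.png",p[:,:,::-1])
# target: grip centre 110mm short of home: press mouth channel (.6237,.0106), yaw -2
a=np.radians(-2);ex=np.array([np.cos(a),np.sin(a)]); t=np.array([.6237,.0106])-ex*.167
print(t); plan([(t[0],t[1],.085,-2,10)],-1)
```

```text
5.1 [0.4823 0.2758 0.0865] yaw -6.02 tilt [-0.0006 -0.0004] F [ 0.2 -0.5 -2.7] op 0.386 29.9
[0.45680173 0.01642822]
[ 0.0002, 0.026, 0.0001, 0, 0, -0.4, -1, 0, 0.026, 0.0001, 0, 0, -0.4, -1, -0.0002, 0.0261, 0.0001, 0, 0, -0.4, -1, -0.0003, 0.026, 0.0002, 0, 0, -0.4, -1, -0.0005, 0.0261, 0.0001, 0, 0, -0.4, -1, -0.0007, 0.026, 0.0002, 0, 0, -0.4, -1, -0.0009, 0.026, 0.0001, 0, 0, -0.4, -1, -0.0011, 0.026, 0.0002, 0, 0, -0.4, -1, -0.0013, 0.0261, 0.0001, 0, 0, -0.4, -1, -0.0014, 0.026, 0.0002, 0, 0.1, -0.4, -1 ] 10
```

View pics/s1.png

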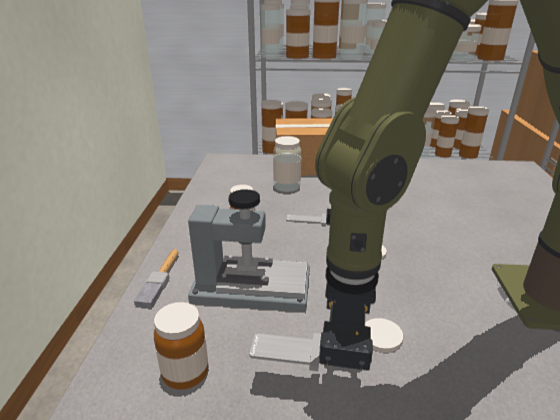

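The blade is held level, nose toward the press. Moving in front of the press.

Emit:
{"method": "apply_moves", "body": {"rows": [0, 0.026, 0, 0, 0, -0.4, -1, 0, 0.026, 0, 0, 0, -0.4, -1, 0, 0.026, 0, 0, 0, -0.4, -1, 0, 0.026, 0, 0, 0, -0.4, -1, 0, 0.026, 0, 0, 0, -0.4, -1, -0.001, 0.026, 0, 0, 0, -0.4, -1, -0.001, 0.026, 0, 0, 0, -0.4, -1, -0.001, 0.026, 0, 0, 0, -0.4, -1, -0.001, 0.026, 0, 0, 0, -0.4, -1, -0.002, 0.026, 0, 0, 0, -0.4, -1]}}

```text
clock: 5.98
position: [0.4572, 0.0158, 0.0862]
eef_rot: [0.0, 1.0, -0.017, -0.0]
force: [0.7, -0.5, -3.2]
opening: 0.382
gripper_force: 29.9
```

Emit:
{"method": "apply_moves", "body": {"rows": [0, 0, 0.005, 0, 0, 0, -1, 0, 0, 0.005, 0, 0, 0, -1, 0, 0, 0.005, 0, 0, 0, -1, 0, 0, 0.005, 0, 0, 0, -1, 0, 0, 0.005, 0, 0, 0, -1, 0, 0, 0.005, 0, 0, 0, -1, 0, 0, 0.004, 0, 0, 0, -1, 0, 0, 0, 0, 0, 0, -1, 0, 0, 0, 0, 0, 0, -1, 0, 0, 0, 0, 0, 0, -1]}}

```text
clock: 6.82
position: [0.4575, 0.017, 0.0528]
eef_rot: [0.0, 1.0, -0.018, 0.0]
force: [1.2, -0.2, -2.0]
opening: 0.381
gripper_force: 29.9
```

Run:
```python
from h import *
show()
p,d=vision.camera("top"); np.savez("top1.npz",p=p,d=d)
cv2.imwrite("pics/c1.png",cv2.resize(p[195:295,215:325],None,fx=6,fy=6,interpolation=cv2.INTER_CUBIC)[:,:,::-1])
```

```text
6.82 [0.4575 0.017  0.0528] yaw -2.02 tilt [ 0.0001 -0.0001] F [ 1.2 -0.2 -2. ] op 0.381 29.9
```

View pics/c1.png

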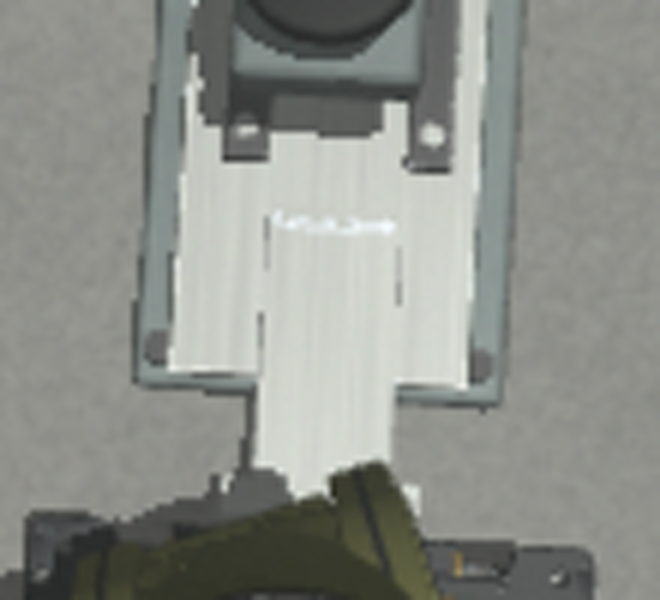

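Blade edges (crop cols ~271/402 extrapolated to row 155) against channel edges 268/409: about 0.7 mm to shift right. Lowering onto the anvil.

Emit:
{"method": "apply_moves", "body": {"rows": [0, 0.001, 0.001, 0, 0, 0, -1, 0, 0, 0.001, 0, 0, 0, -1, 0, 0, 0.001, 0, 0, 0, -1, 0, 0, 0.001, 0, 0, 0, -1, 0, 0, 0.001, 0, 0, 0, -1, 0, 0, 0, 0, 0, 0, -1, 0, 0, 0, 0, 0, 0, -1, 0, 0, 0, 0, 0, 0, -1, 0, 0, 0, 0, 0, 0, -1, 0, 0, 0, 0, 0, 0, -1]}}

```text
clock: 7.7
position: [0.4573, 0.0159, 0.0478]
eef_rot: [0.0, 1.0, -0.018, -0.0]
force: [-1.0, -0.4, -0.8]
opening: 0.385
gripper_force: 29.9
```

Emit:
{"method": "apply_moves", "body": {"rows": [0, 0, 0.0005, 0, 0, 0, -1, 0, 0, 0.0005, 0, 0, 0, -1, 0, 0, 0, 0, 0, 0, -1, 0, 0, 0, 0, 0, 0, -1, 0, 0, 0, 0, 0, 0, -1, 0, 0, 0, 0, 0, 0, -1, 0, 0, 0, 0, 0, 0, -1, 0, 0, 0, 0, 0, 0, -1, 0, 0, 0, 0, 0, 0, -1, 0, 0, 0, 0, 0, 0, -1]}}

```text
clock: 8.53
position: [0.4574, 0.0161, 0.0467]
eef_rot: [-0.0, 1.0, -0.018, -0.0]
force: [-3.1, 0.9, 2.2]
opening: 0.379
gripper_force: 30.0
```

Emit:
{"method": "apply_moves", "body": {"rows": [0.003, 0, 0, 0, 0, 0, -1, 0.003, 0, 0, 0, 0, 0, -1, 0.003, 0, 0, 0, 0, 0, -1, 0.003, 0, 0, 0, 0, 0, -1, 0.003, 0, 0, 0, 0, 0, -1, 0.003, 0, 0, 0, 0, 0, -1, 0.003, 0, 0, 0, 0, 0, -1, 0.002, 0, 0, 0, 0, 0, -1, 0, 0, 0, 0, 0, 0, -1, 0, 0, 0, 0, 0, 0, -1]}}

```text
clock: 9.37
position: [0.4778, 0.0151, 0.0465]
eef_rot: [0.0, 1.0, -0.017, -0.003]
force: [-7.4, 1.2, 5.6]
opening: 0.382
gripper_force: 30.0
```

```bash
python3 -c "
from h import *
show();print(ctrl.get_obs()['moment'])"
```

```text
9.37 [0.4778 0.0151 0.0465] yaw -1.98 tilt [-0.0053 -0.0007] F [-7.4  1.2  5.6] op 0.382 30.0
[0.20505178 1.246951   0.13425465]
```

Emit:
{"method": "apply_moves", "body": {"rows": [0.002, 0, 0, 0, 0, 0, -1, 0.002, 0, 0, 0, 0, 0, -1, 0.002, 0, 0, 0, 0, 0, -1, 0.002, 0, 0, 0, 0, 0, -1, 0.002, 0, 0, 0, 0, 0, -1, 0, 0, 0, 0, 0, 0, -1, 0, 0, 0, 0, 0, 0, -1, 0, 0, 0, 0, 0, 0, -1, 0, 0, 0, 0, 0, 0, -1, 0, 0, 0, 0, 0, 0, -1]}}

```text
clock: 10.2
position: [0.4913, 0.0152, 0.0467]
eef_rot: [-0.0, 1.0, -0.017, 0.001]
force: [0.6, 1.4, -2.1]
opening: 0.383
gripper_force: 30.0
```

Run:
```python
from h import *
show()
p,d=vision.camera("top"); np.savez("top2.npz",p=p,d=d)
cv2.imwrite("pics/c2.png",cv2.resize(p[195:295,215:325],None,fx=6,fy=6,interpolation=cv2.INTER_CUBIC)[:,:,::-1])
```

```text
10.2 [0.4913 0.0152 0.0467] yaw -1.99 tilt [0.0016 0.0005] F [ 0.6  1.4 -2.1] op 0.383 30.0
```

Entering freely (17 mm in, almost no force). Continuing.

Emit:
{"method": "apply_moves", "body": {"rows": [0.004, 0, 0, 0, 0, 0, -1, 0.004, 0, 0, 0, 0, 0, -1, 0.004, 0, 0, 0, 0, 0, -1, 0.004, 0, 0, 0, 0, 0, -1, 0.004, 0, 0, 0, 0, 0, -1, 0.004, 0, 0, 0, 0, 0, -1, 0, 0, 0, 0, 0, 0, -1, 0, 0, 0, 0, 0, 0, -1, 0, 0, 0, 0, 0, 0, -1, 0, 0, 0, 0, 0, 0, -1]}}

```text
clock: 11.08
position: [0.5154, 0.0142, 0.0468]
eef_rot: [-0.0, 1.0, -0.018, 0.001]
force: [1.5, 3.6, -3.0]
opening: 0.38
gripper_force: 30.1
```

```bash
python3 -c "
from h import *
show();print(ctrl.get_obs()['moment'])"
```

```text
11.08 [0.5154 0.0142 0.0468] yaw -2.01 tilt [0.0021 0.0004] F [ 1.5  3.6 -3. ] op 0.38 30.1
[0.925295   0.00366639 0.4913958 ]
```

Emit:
{"method": "apply_moves", "body": {"rows": [0.005, -0.0005, 0, 0, 0, 0, -1, 0.005, 0, 0, 0, 0, 0, -1, 0.005, 0, 0, 0, 0, 0, -1, 0.005, 0, 0, 0, 0, 0, -1, 0.005, 0, 0, 0, 0, 0, -1, 0.005, 0, 0, 0, 0, 0, -1, 0.005, 0, 0, 0, 0, 0, -1, 0.005, 0, 0, 0, 0, 0, -1, 0, 0, 0, 0, 0, 0, -1, 0, 0, 0, 0, 0, 0, -1]}}

```text
clock: 11.92
position: [0.5512, 0.0136, 0.047]
eef_rot: [0.0, 1.0, -0.018, -0.003]
force: [-6.2, 5.2, 6.1]
opening: 0.385
gripper_force: 30.0
```

```bash
python3 -c "
from h import *
show();print(ctrl.get_obs()['moment'])"
```

```text
11.92 [0.5512 0.0136 0.047 ] yaw -2.03 tilt [-0.0063 -0.0001] F [-6.2  5.2  6.1] op 0.385 30.0
[1.14373075 1.57628461 0.27954985]
```

Emit:
{"method": "apply_moves", "body": {"rows": [0.002, -0.0005, -0.0003, 0, 0, 0, -1, 0.002, 0, 0, 0, 0, 0, -1, 0.002, 0, 0, 0, 0, 0, -1, 0.002, 0, 0, 0, 0, 0, -1, 0.002, 0, 0, 0, 0, 0, -1, 0.002, 0, 0, 0, 0, 0, -1, 0.002, 0, 0, 0, 0, 0, -1, 0, 0, 0, 0, 0, 0, -1, 0, 0, 0, 0, 0, 0, -1, 0, 0, 0, 0, 0, 0, -1]}}

```text
clock: 12.75
position: [0.5653, 0.0134, 0.0471]
eef_rot: [0.0, 1.0, -0.018, -0.003]
force: [-5.2, 4.9, 3.5]
opening: 0.381
gripper_force: 30.0
```

```bash
python3 -c "
from h import *
show();print(ctrl.get_obs()['moment'])"
```

```text
12.75 [0.5653 0.0134 0.0471] yaw -2.06 tilt [-0.0061 -0.0002] F [-5.2  4.9  3.5] op 0.381 30.0
[1.09255049 1.49945305 0.18185296]
```

Emit:
{"method": "apply_moves", "body": {"rows": [0.002, -0.0005, 0, 0, 0, 0, -1, 0.002, 0, 0, 0, 0, 0, -1, 0.002, 0, 0, 0, 0, 0, -1, 0.002, 0, 0, 0, 0, 0, -1, 0.002, 0, 0, 0, 0, 0, -1, 0, 0, 0, 0, 0, 0, -1, 0, 0, 0, 0, 0, 0, -1, 0, 0, 0, 0, 0, 0, -1, 0, 0, 0, 0, 0, 0, -1, 0, 0, 0, 0, 0, 0, -1]}}

```text
clock: 13.58
position: [0.5741, 0.0132, 0.0471]
eef_rot: [0.0, 1.0, -0.018, -0.004]
force: [-6.9, 4.7, 5.5]
opening: 0.383
gripper_force: 30.0
```

```bash
python3 -c "
from h import *
show();print(ctrl.get_obs()['moment'])"
```

```text
13.58 [0.5741 0.0132 0.0471] yaw -2.11 tilt [-0.0086 -0.0007] F [-6.9  4.7  5.5] op 0.383 30.0
[1.04326218 1.90369327 0.09767271]
```

Emit:
{"method": "apply_moves", "body": {"rows": [0.002, 0, 0, 0, 0, 0, -1, 0.002, 0, 0, 0, 0, 0, -1, 0.002, 0, 0, 0, 0, 0, -1, 0, 0, 0, 0, 0, 0, -1, 0, 0, 0, 0, 0, 0, -1, 0, 0, 0, 0, 0, 0, -1, 0, 0, 0, 0, 0, 0, -1, 0, 0, 0, 0, 0, 0, -1, 0, 0, 0, 0, 0, 0, -1, 0, 0, 0, 0, 0, 0, -1]}}

```text
clock: 14.42
position: [0.5741, 0.0132, 0.047]
eef_rot: [0.001, 1.0, -0.018, -0.01]
force: [-19.0, 5.7, 18.2]
opening: 0.386
gripper_force: 30.0
```

```bash
python3 -c "
from h import *
show();print(ctrl.get_obs()['moment'])
p,d=vision.camera('side'); np.savez('side3.npz',p=p,d=d)
cv2.imwrite('pics/c3.png',cv2.resize(p[180:320,180:340],None,fx=4,fy=4,interpolation=cv2.INTER_CUBIC)[:,:,::-1])"
```

```text
14.42 [0.5741 0.0132 0.047 ] yaw -2.08 tilt [-0.0203 -0.0016] F [-19.    5.7  18.2] op 0.386 30.0
[1.39583341 3.87507973 0.08612965]
```

View pics/c3.png

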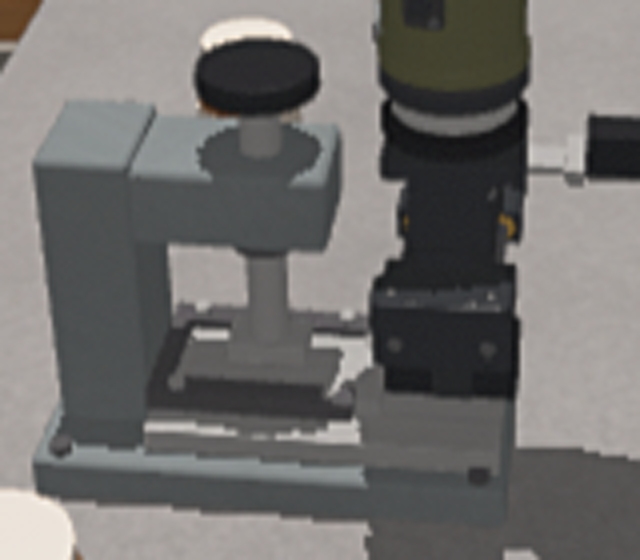

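The shoulder is against the guides: force rose to 19 N with no motion, at x=0.574 (expected 0.573). Easing and releasing.

Emit:
{"method": "apply_moves", "body": {"rows": [-0.002, 0, 0, 0, 0, 0, -1, -0.002, 0, 0, 0, 0, 0, -1, -0.001, 0, 0, 0, 0, 0, -1, 0, 0, 0, 0, 0, 0, -1, 0, 0, 0, 0, 0, 0, 1, 0, 0, 0, 0, 0, 0, 1, 0, 0, 0, 0, 0, 0, 1, 0, 0, 0, 0, 0, 0, 1, 0, 0, 0, 0, 0, 0, 1, 0, 0, 0, 0, 0, 0, 1]}}

```text
clock: 15.3
position: [0.5798, 0.0127, 0.0471]
eef_rot: [0.0, 1.0, -0.018, 0.0]
force: [0.6, -0.8, -0.0]
opening: 0.811
gripper_force: 0.0
```

Emit:
{"method": "apply_moves", "body": {"rows": [-0.004, 0, 0, 0, 0, 0, 1, 0, 0, -0.005, 0, 0, 0, 1, 0, 0, -0.02, 0, 0, 0, 1, 0, 0, -0.03, 0, 0, 0, 1, 0, 0, -0.035, 0, 0, 0, 1, 0, 0, -0.035, 0, 0, 0, 1, 0, 0, -0.035, 0, 0, 0, 1, 0, 0, -0.035, 0, 0, 0, 1, -0.02, 0, -0.02, 0, 0, 0, 1, -0.04, 0, 0, 0, 0, 0, 1]}}

```text
clock: 16.13
position: [0.5215, 0.016, 0.2668]
eef_rot: [-0.001, 1.0, -0.018, 0.007]
force: [1.0, 0.7, -0.7]
opening: 0.999
gripper_force: 0.0
```

Emit:
{"method": "apply_moves", "body": {"rows": [-0.04, 0, 0, 0, 0, 0, -1, -0.03, 0, 0, 0, 0, 0, -1, 0, 0, 0, 0, 0, 0, -1, 0, 0, 0, 0, 0, 0, -1, 0, 0, 0, 0, 0, 0, -1, 0, 0, 0, 0, 0, 0, -1, 0, 0, 0, 0, 0, 0, -1, 0, 0, 0, 0, 0, 0, -1, 0, 0, 0, 0, 0, 0, -1, 0, 0, 0, 0, 0, 0, -1]}}

```text
clock: 16.97
position: [0.4458, 0.0179, 0.2618]
eef_rot: [0.0, 1.0, -0.018, -0.0]
force: [-0.8, -0.1, -0.0]
opening: 0.269
gripper_force: 0.0
```

Run:
```python
from h import *
show()
p,d=vision.camera("top");Z=cloud("top",d)[...,2]
v,u=np.indices(d.shape)
P=(u>225)&(u<320)&(v>120)&(v<270)
pad=blob(P&(Z>.215)&(Z<.25)); vv,uu=np.nonzero(pad);print("pad",np.median(Z[pad]),cv2.minEnclosingCircle((ray("top",np.c_[uu,vv],np.median(Z[pad]))[:,:2]*1000).astype(np.float32)))
cv2.imwrite('pics/c4.png',cv2.resize(p[175:290,215:325],None,fx=5,fy=5,interpolation=cv2.INTER_CUBIC)[:,:,::-1])
```

```text
16.97 [0.4458 0.0179 0.2618] yaw -2.03 tilt [-0.0001 -0.    ] F [-0.8 -0.1 -0. ] op 0.269 0.0
pad 0.23346713754220116 ((673.3297119140625, 12.078104972839355), 32.1492919921875)
```

View pics/c4.png

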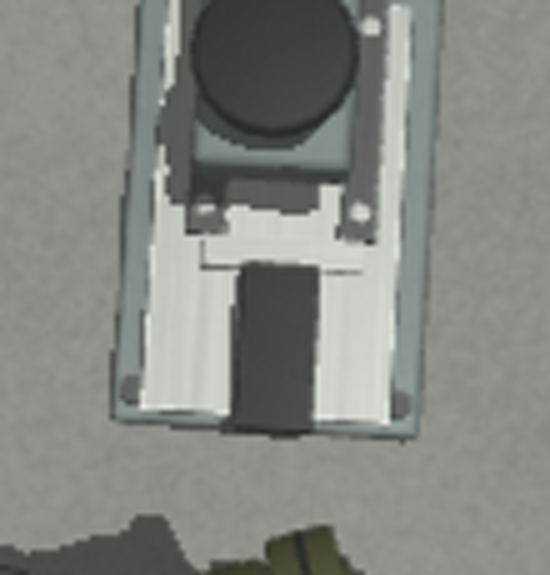

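Blade is home: shoulder rests against the guides' ends, grip centred. Going over the pad with shut fingers.

Emit:
{"method": "apply_moves", "body": {"rows": [0.025, 0, 0, 0, 0, 0, -1, 0.025, 0, 0, 0, 0, 0, -1, 0.025, 0, 0, 0, 0, 0, -1, 0.025, 0, 0, 0, 0, 0, -1, 0.025, 0, 0, 0, 0, 0, -1, 0.025, -0.002, 0, 0, 0, 0, -1, 0.025, 0, 0, 0, 0, 0, -1, 0.025, 0, 0, 0, 0, 0, -1, 0.025, 0, 0, 0, 0, 0, -1, 0.002, 0, 0, 0, 0, 0, -1]}}

```text
clock: 17.85
position: [0.676, 0.0116, 0.2611]
eef_rot: [-0.0, 1.0, -0.018, 0.001]
force: [0.4, -0.8, -0.1]
opening: 0.004
gripper_force: 0.0
```

Emit:
{"method": "apply_moves", "body": {"rows": [0, 0, 0, 0, 0, 0, -1, 0, 0, 0.005, 0, 0, 0, -1, 0, 0, 0.005, 0, 0, 0, -1, 0, 0, 0.005, 0, 0, 0, -1, 0, 0, 0.005, 0, 0, 0, -1, 0, 0, 0.005, 0, 0, 0, -1, 0, 0, 0.002, 0, 0, 0, -1, 0, 0, 0, 0, 0, 0, -1, 0, 0, 0, 0, 0, 0, -1, 0, 0, 0, 0, 0, 0, -1]}}

```text
clock: 18.68
position: [0.6726, 0.0119, 0.2352]
eef_rot: [0.0, 1.0, -0.018, 0.0]
force: [0.2, 0.2, 0.2]
opening: 0.0
gripper_force: 0.0
```

```bash
python3 -c "
from h import *
show()"
```

```text
18.68 [0.6726 0.0119 0.2352] yaw -2.03 tilt [ 0.0006 -0.    ] F [0.2 0.2 0.2] op 0.0 0.0
```

Emit:
{"method": "apply_moves", "body": {"rows": [0, 0, 0.002, 0, 0, 0, -1, 0, 0, 0.002, 0, 0, 0, -1, 0, 0, 0.002, 0, 0, 0, -1, 0, 0, 0.002, 0, 0, 0, -1, 0, 0, 0, 0, 0, 0, -1, 0, 0, 0, 0, 0, 0, -1, 0, 0, 0, 0, 0, 0, -1, 0, 0, 0, 0, 0, 0, -1, 0, 0, 0, 0, 0, 0, -1, 0, 0, 0, 0, 0, 0, -1]}}

```text
clock: 19.52
position: [0.6722, 0.0118, 0.2268]
eef_rot: [0.0, 1.0, -0.018, -0.0]
force: [0.9, 0.0, 0.9]
opening: 0.005
gripper_force: 0.1
```

Emit:
{"method": "apply_moves", "body": {"rows": [0, 0, 0.001, 0, 0, 0, -1, 0, 0, 0.001, 0, 0, 0, -1, 0, 0, 0.001, 0, 0, 0, -1, 0, 0, 0.001, 0, 0, 0, -1, 0, 0, 0, 0, 0, 0, -1, 0, 0, 0, 0, 0, 0, -1, 0, 0, 0, 0, 0, 0, -1, 0, 0, 0, 0, 0, 0, -1, 0, 0, 0, 0, 0, 0, -1, 0, 0, 0, 0, 0, 0, -1]}}

```text
clock: 20.35
position: [0.6723, 0.0118, 0.2246]
eef_rot: [0.0, 1.0, -0.018, 0.0]
force: [-3.6, 0.4, 10.3]
opening: 0.004
gripper_force: 5.0
```

Emit:
{"method": "apply_moves", "body": {"rows": [0, 0, 0.001, 0, 0, 0, -1, 0, 0, 0.001, 0, 0, 0, -1, 0, 0, 0, 0, 0, 0, -1, 0, 0, 0, 0, 0, 0, -1, 0, 0, 0, 0, 0, 0, -1, 0, 0, 0, 0, 0, 0, -1, 0, 0, 0, 0, 0, 0, -1, 0, 0, 0, 0, 0, 0, -1, 0, 0, 0, 0, 0, 0, -1, 0, 0, 0, 0, 0, 0, -1]}}

```text
clock: 21.18
position: [0.6723, 0.0119, 0.2245]
eef_rot: [0.0, 1.0, -0.018, 0.001]
force: [-7.1, -0.5, 19.7]
opening: 0.004
gripper_force: 9.8
```

Emit:
{"method": "apply_moves", "body": {"rows": [0, 0, 0.001, 0, 0, 0, -1, 0, 0, 0.001, 0, 0, 0, -1, 0, 0, 0, 0, 0, 0, -1, 0, 0, 0, 0, 0, 0, -1, 0, 0, 0, 0, 0, 0, -1, 0, 0, 0, 0, 0, 0, -1, 0, 0, 0, 0, 0, 0, -1, 0, 0, 0, 0, 0, 0, -1, 0, 0, 0, 0, 0, 0, -1, 0, 0, 0, 0, 0, 0, -1]}}

```text
clock: 22.02
position: [0.6723, 0.0118, 0.2244]
eef_rot: [0.0, 1.0, -0.018, 0.001]
force: [-10.8, -0.4, 29.9]
opening: 0.004
gripper_force: 14.7
```

```bash
python3 -c "
from h import *
show()"
```

```text
22.02 [0.6723 0.0118 0.2244] yaw -2.06 tilt [ 0.0023 -0.0002] F [-10.8  -0.4  29.9] op 0.004 14.7
```

Emit:
{"method": "apply_moves", "body": {"rows": [0, 0, 0.001, 0, 0, 0, -1, 0, 0, 0.001, 0, 0, 0, -1, 0, 0, 0.001, 0, 0, 0, -1, 0, 0, 0.001, 0, 0, 0, -1, 0, 0, 0, 0, 0, 0, -1, 0, 0, 0, 0, 0, 0, -1, 0, 0, 0, 0, 0, 0, -1, 0, 0, 0, 0, 0, 0, -1, 0, 0, 0, 0, 0, 0, -1, 0, 0, 0, 0, 0, 0, -1]}}

```text
clock: 22.85
position: [0.6724, 0.0118, 0.2243]
eef_rot: [0.0, 1.0, -0.018, 0.002]
force: [-18.3, -1.6, 48.8]
opening: 0.004
gripper_force: 24.4
```

Emit:
{"method": "apply_moves", "body": {"rows": [0, 0, -0.002, 0, 0, 0, -1, 0, 0, -0.003, 0, 0, 0, -1, 0, 0, -0.003, 0, 0, 0, -1, 0, 0, -0.004, 0, 0, 0, -1, 0, 0, -0.01, 0, 0, 0, -1, 0, 0, -0.02, 0, 0, 0, -1, 0, 0, -0.02, 0, 0, 0, -1, 0, 0, -0.02, 0, 0, 0, -1, -0.03, 0, 0, 0, 0, 0, -1, -0.04, 0, 0, 0, 0, 0, -1]}}

```text
clock: 23.68
position: [0.6051, 0.0145, 0.2978]
eef_rot: [-0.0, 1.0, -0.018, 0.003]
force: [-0.4, 0.9, 0.3]
opening: 0.004
gripper_force: 0.0
```

Emit:
{"method": "apply_moves", "body": {"rows": [-0.04, 0, 0, 0, 0, 0, -1, -0.04, 0, 0, 0, 0, 0, -1, -0.04, 0, 0, 0, 0, 0, -1, -0.04, 0, 0, 0, 0, 0, -1, 0, 0, 0, 0, 0, 0, -1, 0, 0, 0, 0, 0, 0, -1, 0, 0, 0, 0, 0, 0, -1, 0, 0, 0, 0, 0, 0, -1, 0, 0, 0, 0, 0, 0, -1, 0, 0, 0, 0, 0, 0, -1]}}

```text
clock: 24.52
position: [0.4439, 0.0201, 0.2969]
eef_rot: [-0.0, 1.0, -0.018, 0.0]
force: [0.1, -0.7, -0.2]
opening: 0.004
gripper_force: 0.0
```

Run:
```python
from h import *
show()
p,d=vision.camera("top");Z=cloud("top",d)[...,2]
v,u=np.indices(d.shape)
P=(u>225)&(u<320)&(v>120)&(v<215)
pad=blob(P&(Z>.21)&(Z<.25)); print("pad",np.median(Z[pad]),pad.sum())
s,_=vision.camera("side")
a=cv2.resize(p[175:290,225:315],(469,600),interpolation=2);b=cv2.resize(s[180:320,180:255],(321,600),interpolation=2)
cv2.imwrite('pics/c5.png',np.hstack([a,b])[:,:,::-1])
```

```text
24.52 [0.4439 0.0201 0.2969] yaw -2.05 tilt [0.0009 0.0003] F [ 0.1 -0.7 -0.2] op 0.004 0.0
pad 0.2234012145309765 867
```

View pics/c5.png

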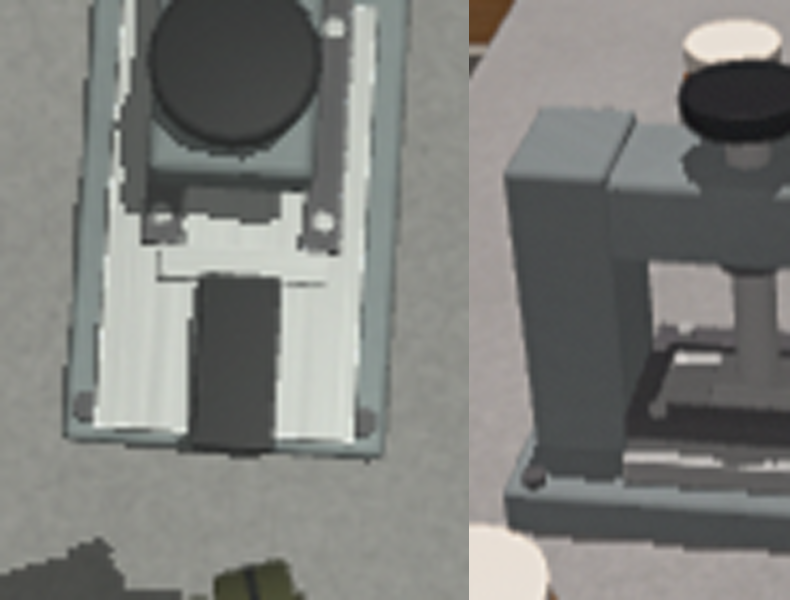

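The blade is still home against the guides (shoulder back edge at row ~283), and the ram is down with its pad at 0.2234 m (about 0.020 travel). Handing in.

```bash
python3 -c "
from plant import ctrl
print(ctrl.sign_off())"
```

```text
the job is handed in; nothing more can be done
None
```

The wide blade is home between the guides, and the ram was pressed onto it with about 49 N and left resting there; I handed the job in at about 24.6 s, but no verdict came back. I steered clear of the narrow blade and the jars but did not measure them again at the end.

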